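# Load the orbital shaker and set its speed

## Task

The loaded tube rack is standing in front of the orbital shaker. Carry it by its bar, upright, and set it down gently on the shaker's platform, flat inside the rim. Then turn the large speed knob on the sloping panel until its pointer points at the setting tab on the scale, and let go; do not shift the tab, the small knob or the things standing around.

Things in the scene. Friction and masses are not known exactly. Their poses are not given: they have to be found in the camera images.
- rack_mid (a point): White plastic rack with eight capped tubes, 160 mm long (its x), 60 mm wide (y), 118 mm high, 0.2 to 0.45 kg, loose on the table in front of the shaker's panel, blocking the way to the speed knob. Point: its centre, 59 mm above its underside; z up. A shelf lies 56 mm up; the tube caps beside the bar reach 94 mm up. Either end may go to either side.
- rack_bar (a point): Middle of the rack's carrying bar, 50 mm above rack_mid. The bar runs the rack's whole length along x over its middle: 14 mm wide (y), 18 mm high, its top is the rack's top. The space beside and below it is free of tubes within 29 mm of the middle along x.
- platform (a point): Centre of the floor of the shaker's platform, 112 mm above the table. x points away from the panel, y along the platform (left as seen facing the panel), z up. Inside the rim it is 84 mm (x) by 186 mm (y); the rim stands 12 mm above the floor, 5 mm thick. The rack goes here with its long side along y.
- panel_top (a point): Orbital shaker, a white case fixed to the table, 215 mm deep (x), 220 mm wide (y), 100 mm high, the platform on top. Point: middle of the upper edge of its front panel, 60 mm in front of the platform's centre, 100 mm up. From here the panel slopes 35 degrees down towards the front, to a lip 100 mm farther forward, 30 mm above the table.
- knob_grip (a point): Large black speed knob on a white scale on the panel: 68 mm across, 10 mm thick, with a raised bar across it, 58 mm long (its x), 16 mm thick (y), 10 to 46 mm above the underside, which is 2 mm off the panel. Point: on the axis, 34 mm above the underside. z: the axis, out of the panel, 35 degrees from vertical; x: to the pointer (nose at the edge, white line); turns with the knob.
- speed_knob (a joint): Angle of the speed knob, rad, 0 to 4.71: 0 = pointer at the lower left of the scale, growing clockwise as seen from in front (2.36 = pointing straight uphill). Stiff by friction (about 0.06 N m), stays where it is left; no detents.
- pointer (a point): The tip of the speed knob's pointer nose, 40 mm from the knob's axis, 8 mm above the knob's underside.
- tab (a joint): Angle of the setting tab on the same scale, rad: when joint speed_knob equals joint tab the pointer points at the tab. The tab is already where it belongs and must not be shifted.
- tab_tip (a point): Point 2 mm in front of the inner tip of the setting tab: a small dark steel wedge, 14 mm long and 8 mm wide, 10 mm high over the panel, on the rim of the scale, 42 to 56 mm from the knob's axis, its tip towards the axis. The pointer's tip meets this point when set.
- small_pointer (a point): Pointer tip of the small black timer knob on the right part of the panel: 26 mm in diameter, 18 mm high, axis 95 mm to the right of the speed knob's axis along the panel. To be left alone.
- bottle_mid (a point): White closed bottle, 66 mm in diameter, 170 mm high, standing loose at one side of the shaker. Point at its centre. To be left alone.
- tip_box_mid (a point): Pipette tip box, grey with a clear lid, 126 mm (x) by 88 mm (y) by 92 mm high, loose at the other side of the shaker. Point at its centre. To be left alone.
- glove_box_mid (a point): Glove carton, 240 mm (x) by 125 mm (y) by 75 mm high, loose, farther to the right. Point at its centre. To be left alone.

How it is judged:
By the outcome, as a careful person would: the job done as asked, in the order asked, and still so for the second after the job is handed in, with the robot touching nothing.
It also fails if it takes over 72 s, if anything falls off the work surface, if the arm or the gripper's body presses on something with over 40 N, if the wrist force passes 120 N, or if a joint passes its speed limit or range.

## Robot

A 6-joint arm with a two-finger parallel gripper is mounted at the origin on the work surface. World frame = base frame: x ahead of the robot, y to its left, z up, the work surface at z = 0. Lengths are in m, angles in rad, forces in N, time in s.
With the tool pointing down it reaches from about 0.25 to 0.725 m from the base axis. Payload 9.7 kg.
Tool frame: the origin (TCP) lies midway between the tips of the shut fingers; the grasp point (between the pads) lies 19 mm behind it; z points along the fingers, y is the line along which they close (so a half turn about z gives the same grasp; the last joint's range is limited). The gripper opens to 85 mm and grips with 20 to 120 N. Pads are 22 mm wide; open, the fingers measure 114 mm over their backs; the gripper's body (76 mm by 85 mm) begins 54 mm behind the grasp point. The pads swing forward as they close: fully open they stand 13 mm farther back than shut.
Start: joints at [1.115, 0.087, 0.176, 1.66, 0, 1.571], TCP at [0.242, 0.494, 0.231] pointing down, gripper open.
Joint ranges: [-3.13, 3.13], [-0.85, 1.81], [-1.15, 1.24], [-2.2, 2.28], [-1.44, 1.52], [-3.14, 3.14]. Speed limits (rad/s): [2.22, 2.22, 2.57, 3.14, 3.14, 3.14].

## Interface

Orientations are given as a 3x3 rotation matrix whose columns are the frame's x, y, z axes.
In Python, from workcell import move_to, move_l, move_joints, command_gripper, hold, inverse_kinematics, camera, get_calibration, Unreachable, sign_off, get_time, get_qpos, get_joint_vel, get_tau, get_tcp_pos, get_tcp_rot, get_ft_force, get_ft_torque, get_opening, get_grip_force gives the robot as it stands. Calls block until the motion is done:
- move_to(position, orientation): joint-space move of the TCP to a pose.
- move_l(position, ori=None, feed=0.15, force_limit=None): straight line of the TCP; ori=None keeps the orientation; feed is the mean speed in m/s. With force_limit (N) it stops when the force on the tool has changed by that much, and returns True; else False.
- move_joints(angles): joint-space move.
- command_gripper(opening, grasp_force=None): finger opening in m; grasp_force is the grip in N (None keeps the last); returns when the fingers have stopped.
- hold(seconds).
- inverse_kinematics(position, orientation): joint angles nearest the present ones, or None.
- camera(name): name is "side" or "top"; returns the picture (420x560x3 uint8, red, green, blue); there is no depth.
- get_calibration(name): a dict with "fovy" (degrees; the focal length in pixels is half the picture's height over the tangent of half this angle, whatever the lens; pixels are square), "cx", "cy" (the principal point, pixels), "R" (3x3) and "t" (3): a world point X has camera coordinates R X + t. Camera axes: x right, y down, z forward; pixel columns grow to the right and rows downward; lengths in m; the calibration is good to about 2 mm. A picture is of the moment at which its call begins. get_calibration takes no time and is no camera call.
A pose or a line that the arm cannot do raises Unreachable and nothing moves.
- sign_off(): hands the job in; it is judged then, once.
Readings, each from a call of its own:
- get_time(): time.
- get_qpos(): joint angles.
- get_joint_vel(): joint speeds.
- get_tau(): joint torques, N m.
- get_tcp_pos(): TCP position.
- get_tcp_rot(): TCP orientation.
- get_ft_force(): force on the tool from outside, world axes, zero at the start.
- get_ft_torque(): the same for the moment, N m.
- get_opening(): finger opening in m.
- get_grip_force(): force on a finger pad.
Only numpy, scipy, OpenCV 4.12 (cv2) and the standard library are available. Lean on these libraries where they do the work, as an engineer would, in place of code of your own. Each camera call takes 0.05 s, during which the arm holds its last target. There are 200 camera calls.

## Working session

There is one attempt and no reset: what is moved stays moved. The work goes in short steps, each a Python script; the robot and the scene stay as the last script left them, time stands still between calls to the robot, and variables do not carry over. Pictures are saved under pics/ and viewed, at most 10 in all, crops included, and the job is handed in when it is done.

```bash
mkdir -p pics; ls; python3 - <<'E'
from workcell import *
import cv2
for n in("side","top"):
    c=get_calibration(n); print(n,c)
    cv2.imwrite(f"pics/{n}0.png",camera(n)[:,:,::-1])
print(get_time())
E
```

```text
pics
side {'fovy': 51.66022297747931, 'cx': 272.0428927746428, 'cy': 205.64143070930692, 'R': array([[ 0.96350969, -0.26665677, -0.02330756],
       [-0.15574813, -0.48768025, -0.85901716],
       [ 0.21769611,  0.83130147, -0.51141595]]), 't': array([-0.5778443 ,  0.18055469,  1.06206551])}
top {'fovy': 56.50108030102092, 'cx': 277.8824990727067, 'cy': 211.58241439757194, 'R': array([[ 0.01958857, -0.99941474, -0.02804393],
       [-0.99115332, -0.01572867, -0.1317866 ],
       [ 0.13126838,  0.03037735, -0.99088134]]), 't': array([-0.03295562,  0.59636644,  0.97483904])}
0.1
```

View pics/side0.png

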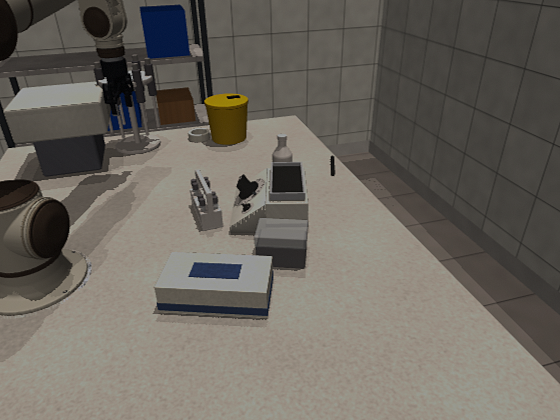

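View pics/top0.png

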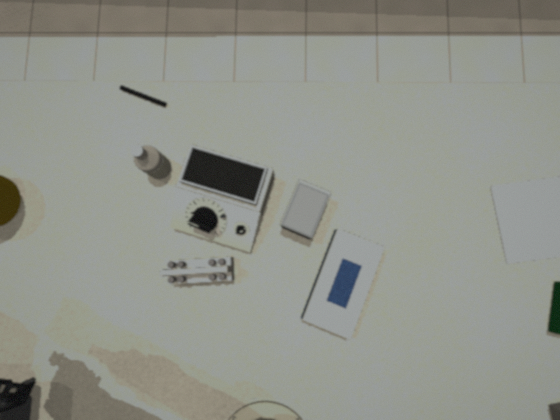

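The side view shows the rack at about (207,203) in front of the shaker panel. In the top view the platform is at about (224,175), the knob at (206,219), the rack at (199,270) with its bar along the image rows, the bottle at (150,160) and the tip box at (305,210). Next I'll zoom in and measure.

```bash
cat > h.py <<'E'
import numpy as np, cv2
from workcell import *
def ray(n,uv):
    c=get_calibration(n); f=210/np.tan(np.radians(c["fovy"])/2)
    d=np.array([(uv[0]-c["cx"])/f,(uv[1]-c["cy"])/f,1.])
    R=np.array(c["R"]); return -R.T@np.array(c["t"]), R.T@d
def on_plane(n,uv,z=None,p=None,nrm=None):
    o,d=ray(n,uv)
    if p is None: p=np.array([0,0,z]); nrm=np.array([0,0,1.])
    return o+d*(((p-o)@nrm)/(d@nrm))
def proj(n,X):
    c=get_calibration(n); f=210/np.tan(np.radians(c["fovy"])/2)
    q=np.array(c["R"])@X+c["t"]; return np.array([c["cx"]+f*q[0]/q[2],c["cy"]+f*q[1]/q[2]])
def rect(n,mask,z):
    cs=cv2.findContours(mask,cv2.RETR_EXTERNAL,cv2.CHAIN_APPROX_NONE)[0]
    k=max(cs,key=cv2.contourArea)
    P=np.array([on_plane(n,p[0],z)[:2]*1000 for p in k],np.float32)
    return cv2.minAreaRect(P)
E
python3 - <<'E'
from h import *
im=cv2.imread("pics/top0.png"); 
g=cv2.cvtColor(im,cv2.COLOR_BGR2GRAY)
m=np.zeros_like(g); m[140:207,170:275]=(g[140:207,170:275]<70)*255
print(rect("top",m,.112))
c=im[140:295,130:340]; cv2.imwrite("pics/c1.png",cv2.resize(c,None,fx=3.8,fy=3.8,interpolation=cv2.INTER_CUBIC))
s=cv2.imread("pics/side0.png")[150:250,180:320]; cv2.imwrite("pics/c2.png",cv2.resize(s,None,fx=5.6,fy=5.6,interpolation=cv2.INTER_CUBIC))
E
```

```text
((678.2254638671875, 112.48910522460938), (182.62278747558594, 80.15457153320312), 74.05657958984375)
```

View pics/c1.png

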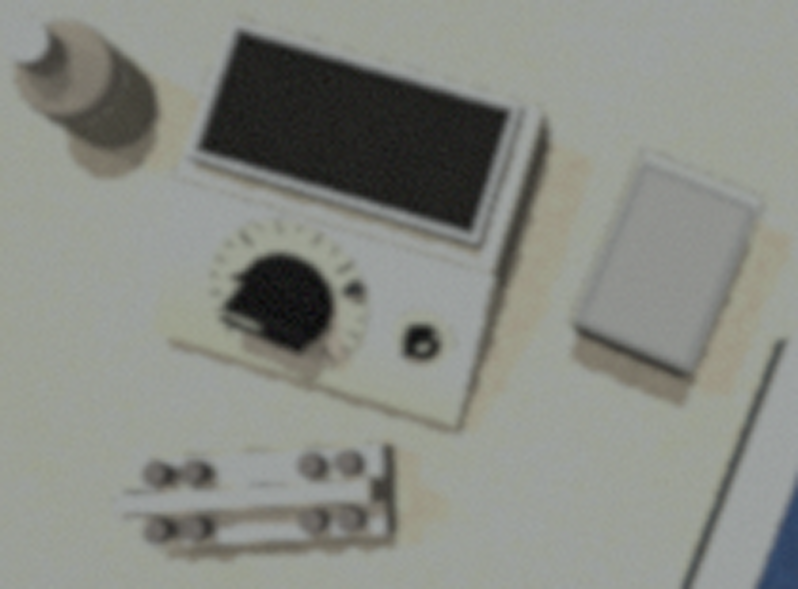

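View pics/c2.png

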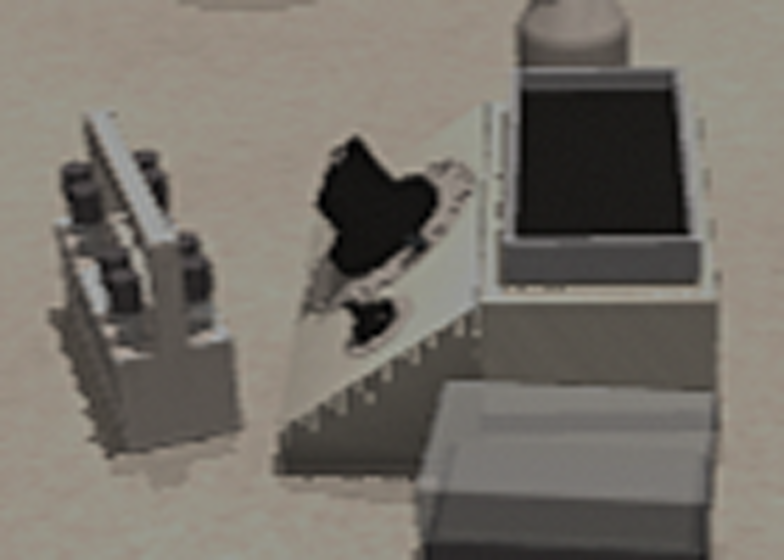

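Zoomed crops: in the top crop the rack's bar runs from (125,503) to (389,490). The knob disk is around (285,295) with its pointer nose on the left, and the tab wedge is at (353,290). In the side crop the bar top runs from (97,115) to (160,240). I'll compute the rack pose from both views, rectify the panel plane at 10 mm height, and check IK.

```bash
cat >> h.py <<'E'
PC=np.array([.6769,.1115,.112]); a=np.radians(74.06-90)
px=np.array([np.cos(a),np.sin(a),0]); py=np.array([-np.sin(a),np.cos(a),0]); ez=np.array([0,0,1.])
PT=PC-.06*px; PT[2]=.1
s35,c35=np.sin(np.radians(35)),np.cos(np.radians(35))
up=px*c35+ez*s35; kz=-px*s35+ez*c35   # uphill in the panel; panel normal
def down(xdir):  # tool pointing down with x along xdir
    x=xdir/np.linalg.norm(xdir); z=-ez; return np.c_[x,np.cross(z,x),z]
E
python3 - <<'E'
from h import *
f=lambda c,o,s:(o[0]+(c[0]+.5)/s-.5,o[1]+(c[1]+.5)/s-.5)
for c in((125,503),(389,490)): print("top",on_plane("top",f(c,(130,140),3.8),.118))
for c in((97,115),(160,240)): print("side",on_plane("side",f(c,(180,150),5.6),.118))
P=lambda c:on_plane("top",f(c,(130,140),3.8),.118)
A,B=P((125,503)),P((389,490)); d=A-B
for n,p,x in(("grasp",(A+B)/2-ez*.028,d),("lift",(A+B)/2+ez*.13,d),("over",PC+ez*.16,py),("set",PC+ez*.09,py)):
  for s in(1,-1): print(n,s,np.round(inverse_kinematics(p,down(s*x)),2) if inverse_kinematics(p,down(s*x)) is not None else None)
# rectified panel, plane 10 mm over it: 3.2 px/mm, u right(-py), v downhill; origin at PT
out=[]
for n in("top","side"):
    im=cv2.imread(f"pics/{n}0.png"); src=[];dst=[]
    for i in(0,384):
        for j in(0,384):
            X=PT+kz*.010+py*(.08-i/3200)+up*(.01-j/3200)
            src.append(proj(n,X));dst.append((i,j))
    H=cv2.getPerspectiveTransform(np.float32(src),np.float32(dst)); out.append(cv2.warpPerspective(im,H,(384,384),flags=cv2.INTER_CUBIC))
cv2.imwrite("pics/rect.png",np.hstack(out))
E
```

```text
top [0.43817232 0.24486042 0.118     ]
top [0.44944752 0.08051963 0.118     ]
side [0.43612614 0.24080342 0.118     ]
side [0.44842331 0.09253238 0.118     ]
grasp 1 [ 0.35 -0.11 -0.29  1.39  0.    1.85]
grasp -1 [ 0.35 -0.11 -0.29  1.39  0.   -1.29]
lift 1 [ 0.35 -0.09  0.03  1.69  0.    1.85]
lift -1 [ 0.35 -0.09  0.03  1.69  0.   -1.29]
over 1 [0.16 0.48 0.74 1.83 0.   2.01]
over -1 [ 0.16  0.48  0.74  1.83  0.   -1.13]
set 1 [0.16 0.43 0.53 1.67 0.   2.01]
set -1 [ 0.16  0.43  0.53  1.67  0.   -1.13]
```

View pics/rect.png

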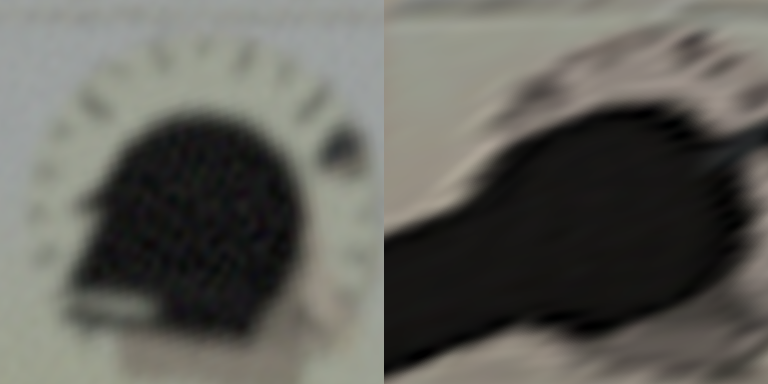

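The rectified view (left half, top camera) shows the knob disk centred around (194,216), the tab around (345,148) and the pointer nose around (80,207), so the turn is about 155° clockwise. The rack comes first.

```bash
python3 - <<'E'
from h import *
M=np.array([.4435,.1645,0]); d=np.array([-.0117,.157,0]); R=down(d); Rp=down(py)
command_gripper(.06)
move_to(M+ez*.21,R); move_l(M+ez*.09,feed=.1,force_limit=8); print(get_tcp_pos(),get_ft_force())
command_gripper(0,60); print("open",get_opening(),get_grip_force())
move_l(M+ez*.13,feed=.08); print("ft",get_ft_force(),get_ft_torque())
cv2.imwrite("pics/lift_t.png",camera("top")[:,:,::-1]);cv2.imwrite("pics/lift_s.png",camera("side")[:,:,::-1])
move_l(M+ez*.26,feed=.15); move_l(PC+ez*.15,Rp,feed=.12); hold(.3)
print("ft",get_ft_force(),get_ft_torque(),get_opening(),get_time())
S=camera("side")[:,:,::-1]; T=camera("top")[:,:,::-1]
cr=lambda i,x,y:cv2.resize(i[y:y+140,x:x+150],None,fx=2.6,fy=2.6,interpolation=cv2.INTER_CUBIC)
cv2.imwrite("pics/over.png",np.hstack([cr(S,200,80),cr(T,150,110)]))
E
```

```text
[0.44387674 0.164632   0.09067819] [-0.20088208  0.26644494  0.72980148]
open 0.013096707958572342 59.234073758125305
ft [-1.3607877  -0.86379418 -5.24998284] [-6.50733243e-02 -1.90238315e-02 -4.18908504e-05]
ft [-0.07487038  0.41426684 -3.93995053] [-0.00205874  0.01992137 -0.0204632 ] 0.013104981980467783 7.9583
```

View pics/over.png

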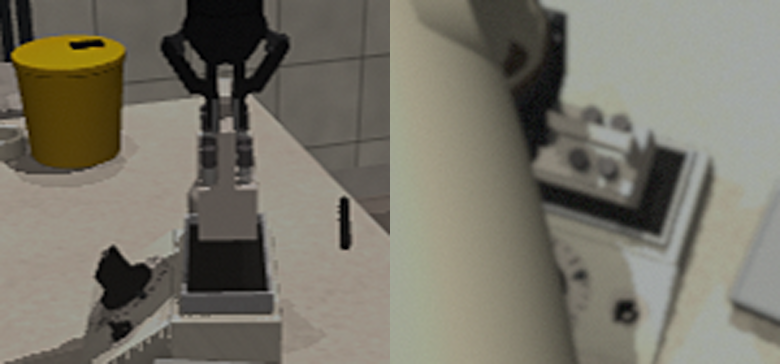

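The rack hangs upright over the platform. Its near-end underside corners are at about (198,240) and (257,238) in the side crop. I'll check how well it is centred before lowering it.

```bash
python3 - <<'E'
from h import *
print(get_tcp_pos()-PC)
for c in((198,240),(257,238)):
    q=on_plane("side",(200+c[0]/2.6-.3,80+c[1]/2.6-.3),.172)-PC; print(q@px,q@py)
q=on_plane("top",(249.2,163.8),.290)-PC; print(q@px,q@py)
E
```

```text
[-7.86241632e-05  4.75655515e-05  1.50070632e-01]
-0.029904790446481505 -0.07268074104776617
0.03041615754799026 -0.07043163956321913
0.004805753230618779 -0.08475645059335854
```

Estimates of the offset along the platform range from -5 to +8 mm, inside the 13 mm margin, and the moment is close to balanced. I'll lower it.

```bash
python3 - <<'E'
from h import *
move_l(PC+ez*.098,feed=.06); f0=get_ft_force()
r=move_l(PC+ez*.085,feed=.01,force_limit=2.5); print(r,get_tcp_pos()-PC,f0,get_ft_force(),get_ft_torque())
S=camera("side")[:,:,::-1]
command_gripper(.045); hold(.2)
move_l(PC+ez*.24,feed=.12)
move_l(PC+ez*.28-.15*px,feed=.2)
from h import *
Jt=get_qpos(); Jt[0]+=.7; move_joints(Jt)
S2=camera("side")[:,:,::-1]; T=camera("top")[:,:,::-1]; cv2.imwrite("pics/top1.png",T); cv2.imwrite("pics/side1.png",S2)
cr=lambda i,x,y:cv2.resize(i[y:y+150,x:x+150],None,fx=2.6,fy=2.6,interpolation=cv2.INTER_CUBIC)
cv2.imwrite("pics/set.png",np.hstack([cr(S2,200,90),cr(T,150,120)])); print(get_time())
E
```

```text
True [ 0.00018349 -0.00015134  0.09027379] [-0.13576264 -0.27732937 -5.1141399 ] [ 1.32841798 -0.05281765  7.175633  ] [-0.05913722 -0.18146529 -0.03942971]
14.425
```

View pics/set.png

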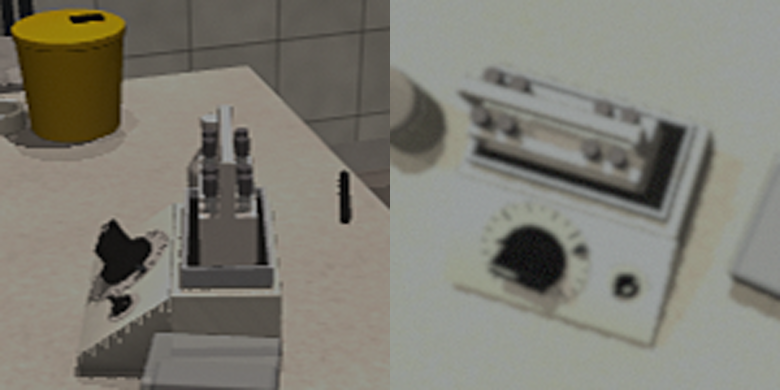

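The rack stands upright and flat on the platform, inside the rim; the descent stopped at the floor height I expected. Now I'll measure the knob axis, bar direction and tab.

```bash
cat > kn.py <<'E'
from h import *
from scipy.optimize import least_squares
def P2(uv,h,n="top"):   # panel coords mm: right (-py), up, at height h above the panel
    q=on_plane(n,uv,p=PT+kz*h,nrm=kz)-PT; return np.array([-q@py,q@up])*1000
def rectify(img,h,c,s=4,w=100,n="top"):   # square w mm around panel point c
    src=[];dst=[]
    for i in(0,w):
        for j in(0,w):
            src.append(proj(n,PT+kz*h-py*(c[0]-w/2+i)/1000+up*(c[1]+w/2-j)/1000));dst.append((i*s,j*s))
    return cv2.warpPerspective(img,cv2.getPerspectiveTransform(np.float32(src),np.float32(dst)),(w*s,w*s),flags=cv2.INTER_CUBIC)
E
python3 - <<'E'
from kn import *
T=np.mean([camera("top").astype(float) for _ in range(6)],0).astype(np.uint8)[:,:,::-1].copy()
cv2.imwrite("pics/avg.png",T); g=cv2.cvtColor(T,cv2.COLOR_BGR2GRAY)
m=np.zeros_like(g); r=(slice(195,240),slice(178,232)); m[r]=(g[r]<85)*255
cs=[k for k in cv2.findContours(m,cv2.RETR_EXTERNAL,cv2.CHAIN_APPROX_NONE)[0] if cv2.contourArea(k)>2]
k=max(cs,key=cv2.contourArea); c=np.array([-19.5,-57.])
P=np.array([P2(p[0],.012) for p in k])
for _ in range(5):
    d=P-c; an=np.degrees(np.arctan2(d[:,1],d[:,0])); s=(an>0)&(an<140)
    c=least_squares(lambda q:np.hypot(*(P[s]-q).T)-33.3,c,loss="soft_l1").x
print("centre",c,"res",np.std(np.hypot(*(P[s]-c).T)))
for b in cs:
    if b is not k: M=cv2.moments(b); q=P2((M["m10"]/M["m00"],M["m01"]/M["m00"]),.010); print("blob",q-c,np.hypot(*(q-c)),np.degrees(np.arctan2(*(q-c)[::-1])))
A=rectify(T,.010,c);B=rectify(T,.048,c)
for I in(A,B): cv2.circle(I,(200,200),2,(0,0,255),-1); cv2.circle(I,(200,200),168,(0,0,255),1)
cv2.imwrite("pics/kn.png",np.hstack([A,B]))
E
```

```text
centre [-17.41071972 -59.57324114] res 0.8331491827503902
blob [43.74578377 22.55648858] 49.21878477583133 27.276834586451788
```

View pics/kn.png

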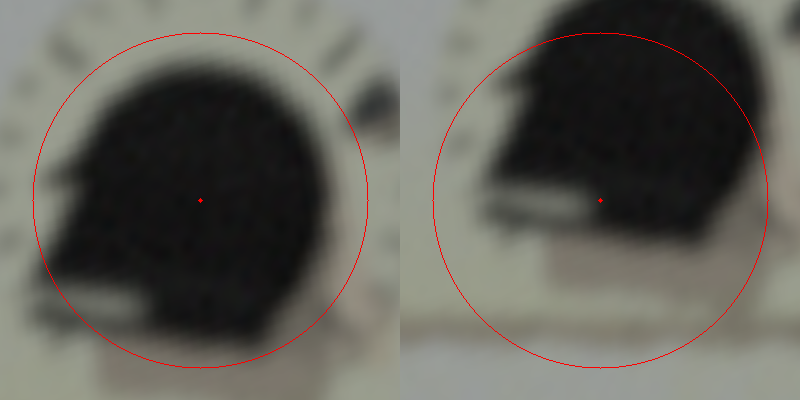

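In the rectified view the tab's inner tip is at (350,118), on the 42 mm circle, about 28° above right. The bar with its white line points left and about 5° uphill. The pointer has to go from about 174° to 27.7°, roughly 146° clockwise, which is a pure joint 6 rotation. I'll check IK.

```bash
cat >> kn.py <<'E'
C=np.array([-17.4,-59.6])
def K(h): return PT-py*C[0]/1000+up*C[1]/1000+kz*h
def Rk(deg):  # tool along -kz with x toward panel angle deg (0 = right, 90 = uphill)
    t=np.radians(deg); x=-py*np.cos(t)+up*np.sin(t); z=-kz; return np.c_[x,np.cross(z,x),z]
E
python3 - <<'E'
from kn import *
print(K(0),get_qpos(),get_time())
for a in(174,-6,27.7,207.7):
    for h in(.02,.15):
        q=inverse_kinematics(K(h),Rk(a)); print(a,h,None if q is None else np.round(q,2))
E
```

```text
[0.57704132 0.15811667 0.06581484] [ 9.77896622e-01  2.45081285e-01  6.83565055e-01  2.01296696e+00
 -8.07298872e-05  2.12775613e+00] 14.725
174 0.02 [ 0.47 -0.28 -0.58  0.79 -0.4   2.32]
174 0.15 [ 0.59 -0.42 -0.47  1.1  -0.45  2.45]
-6 0.02 [ 0.47 -0.28 -0.58  0.79 -0.4  -0.82]
-6 0.15 [ 0.59 -0.42 -0.47  1.1  -0.45 -0.7 ]
27.7 0.02 [ 0.47 -0.28 -0.58  0.79 -0.4  -1.41]
27.7 0.15 [ 0.59 -0.42 -0.47  1.1  -0.45 -1.28]
207.7 0.02 [ 0.47 -0.28 -0.58  0.79 -0.4   1.73]
207.7 0.15 [ 0.59 -0.42 -0.47  1.1  -0.45  1.86]
```

```bash
python3 - <<'E'
from kn import *
command_gripper(.05); move_to(K(.15),Rk(-6)); move_l(K(.06),feed=.1,force_limit=8); print(move_l(K(.020),feed=.05,force_limit=6),get_ft_force())
command_gripper(0,40); print("open",get_opening(),get_grip_force(),get_ft_force())
q0=get_qpos(); q=q0.copy()
for d in(30,70,110,146.3-6-0+6):
    q[5]=q0[5]+np.radians(d); move_joints(q); print(d,get_ft_force(),get_ft_torque(),get_opening())
R=get_tcp_rot()[:,0]; print("tool angle",np.degrees(np.arctan2(R@up,-R@py))); hold(.2)
command_gripper(.045); move_l(K(.16),feed=.12)
qq=get_qpos(); qq[0]+=.7; move_joints(qq)
T=np.mean([camera("top").astype(float) for _ in range(6)],0).astype(np.uint8)[:,:,::-1].copy()
cv2.imwrite("pics/avg2.png",T)
A=rectify(T,.010,C);B=rectify(T,.048,C)
for I in(A,B): cv2.circle(I,(200,200),2,(0,0,255),-1)
cv2.imwrite("pics/kn2.png",np.hstack([A,B])); print(get_time())
E
```

```text
False [-0.23302102 -0.84555642  1.11749805]
open 0.015306070490529164 40.743393301963806 [-14.57101289   2.88368433   4.95909192]
30 [-5.79403274  2.89574512  0.00892605] [0.4814241  1.12285555 0.03087716] 0.01550507777958577
70 [-6.50657294  7.84551606 -1.04800584] [1.23211204 1.41878296 0.49136793] 0.01513497226152739
110 [-2.13129966 12.55867713 -4.88522126] [2.07390134 1.20240296 1.0081054 ] 0.015428121176502477
146.3 [ 3.6598233  15.08859915 -7.93910505] [2.54936448 0.54027291 1.45328824] 0.015160954790877925
tool angle -152.01699783691225
25.925
```

View pics/kn2.png

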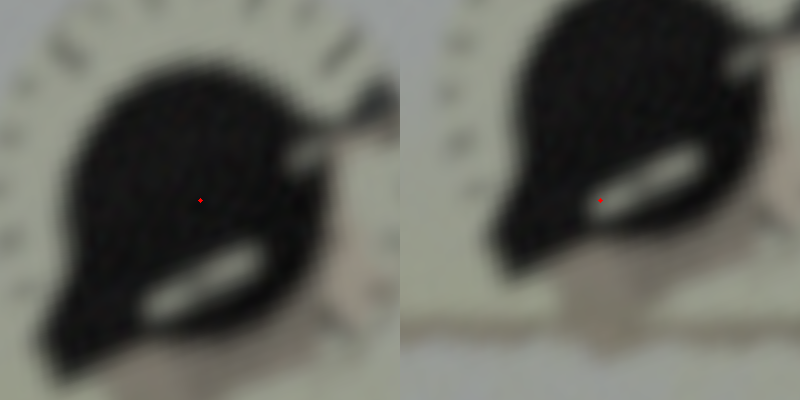

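The pointer nose, at about (335,130) in the left half, now faces the tab at (375,108). The white line runs about 27.6° above right. I'll check the line and tab angles numerically.

```bash
python3 - <<'E'
from kn import *
L=[]
for f,box in(("avg",(80,170,205,225)),("avg2",(180,135,315,225))):
    B=cv2.cvtColor(rectify(cv2.imread(f"pics/{f}.png"),.048,C,s=8),cv2.COLOR_BGR2GRAY).astype(float)
    x0,y0,x1,y1=[2*b for b in box]; w=B[y0:y1,x0:x1]
    if f=="avg": m=(w>95)&(w>0)
    else: m=w>95
    m=m.astype(np.uint8); n,lab,st,ce=cv2.connectedComponentsWithStats(m)
    for i in range(1,n):
        if st[i,4]<300: continue
        ys,xs=np.where(lab==i); p=np.c_[(xs+x0)/8-50,50-(ys+y0)/8]; mu=p.mean(0); v=np.linalg.svd(p-mu,full_matrices=False)[2][0]
        e=(p-mu)@v; print(f,"mean",mu,"dir",np.degrees(np.arctan2(v[1],v[0]))%180,"len",np.ptp(e),"off from C",mu@[-v[1],v[0]])
g=cv2.cvtColor(rectify(cv2.imread("pics/avg.png"),.010,C,s=8),cv2.COLOR_BGR2GRAY).astype(float)
g=cv2.cvtColor(rectify(cv2.imread("pics/avg.png"),.010,C,s=8,w=130),cv2.COLOR_BGR2GRAY).astype(float)
Y,X=np.mgrid[:1040,:1040]; x=X/8-65; y=65-Y/8; r=np.hypot(x,y); an=np.degrees(np.arctan2(y,x))
for r0 in range(42,58,2):
    s=(abs(r-r0)<1)&(an>16)&(an<39); w=np.clip(125-g[s],0,None); print(r0,g[s].min(),round((w*an[s]).sum()/max(w.sum(),1),2))
I=cv2.imread("pics/avg2.png"); cv2.imwrite("pics/z.png",np.hstack([rectify(I,.010,C+[36,18],s=8,w=50),rectify(cv2.imread("pics/avg.png"),.010,C+[36,18],s=8,w=50)]))
E
```

```text
avg mean [-28.46342706  -0.23135697] dir 95.0943076492871 len 14.059554147950259 off from C -28.37153687221765
avg mean [-13.7095163   -0.83000351] dir 172.3694852011021 len 14.215697039043887 off from C -2.643061998552736
avg2 mean [17.24782028  7.57135231] dir 26.864251065449253 len 11.908651142445986 off from C 1.0396646221600403
avg2 mean [4.09189873 0.51683544] dir 28.377906479570726 len 9.397395657680093 off from C 1.490089681033859
42 89.0 26.57
44 69.0 26.94
46 59.0 27.17
48 54.0 27.06
50 54.0 26.95
52 57.0 27.1
54 66.0 27.42
56 84.0 27.87
```

View pics/z.png

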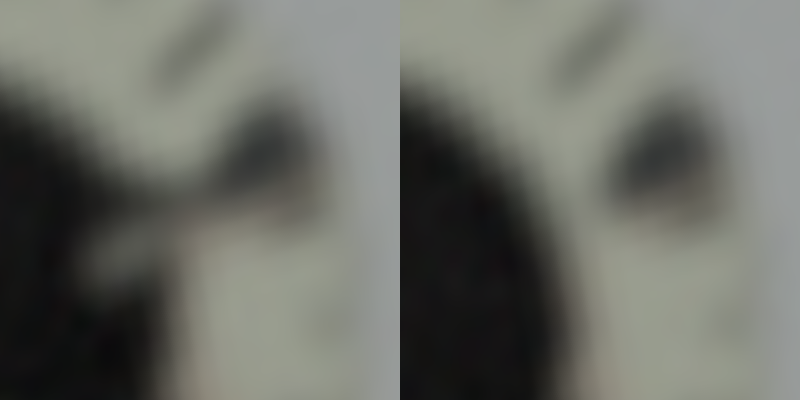

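The close-up (left after, right before) shows a dark nose spike at about (190,195) meeting the tab tip at (205,190), with the tab body at (260,150). The before/after difference will locate the nose tip relative to the tab.

```bash
python3 - <<'E'
from kn import *
I={f:cv2.cvtColor(rectify(cv2.imread(f"pics/{f}.png"),.010,C,s=8,w=130),cv2.COLOR_BGR2GRAY).astype(float) for f in("avg","avg2")}
Y,X=np.mgrid[:1040,:1040]; x=X/8-65; y=65-Y/8; r=np.hypot(x,y); an=np.degrees(np.arctan2(y,x))%360
for lo,hi,D in((12,46,I["avg"]-I["avg2"]),(158,192,I["avg2"]-I["avg"])):
    for r0 in np.arange(35,45,1.):
        s=(abs(r-r0)<.5)&(an>lo)&(an<hi)
        b=[D[s&(abs(an-t)<1)].mean() for t in range(lo+1,hi,2)]
        w=np.clip(D[s]-8,0,None); print(r0,round((w*an[s]).sum()/max(w.sum(),1),1),np.round(b).astype(int))
E
```

```text
35.0 27.6 [16 18 20 20 20 23 27 35 43 45 40 31 21 12  4  3  4]
36.0 27.4 [14 17 20 23 25 31 36 43 49 49 43 32 21 11  4  3  3]
37.0 27.5 [11 15 18 22 26 34 41 48 51 49 42 31 20 10  4  3  3]
38.0 27.6 [ 9 12 15 19 25 33 41 47 50 46 38 27 17  7  3  2  2]
39.0 27.5 [ 7 10 14 17 22 30 37 42 44 40 31 21 14  6  2  1  2]
40.0 27.4 [ 5  8 11 15 19 25 31 36 36 32 24 16 10  3  1  0  1]
41.0 27.4 [ 3  5  8 11 14 19 24 29 29 24 16 11  6  2  0 -1  1]
42.0 27.4 [ 2  3  5  8 11 13 17 21 21 18 11  6  2  1  0 -1  0]
43.0 27.4 [ 1  2  3  5  8  9 12 14 14 11  6  4  0  0  0  0  0]
44.0 27.7 [ 1  1  1  3  4  5  7  9  9  6  2  2  0  0  0  0 -1]
35.0 172.4 [ 7 12 20 27 33 36 34 25 14  2 -4 -4 -2  1  9 17 27]
36.0 172.5 [ 7 10 17 26 34 40 40 33 21  9  0 -2 -1  2  9 17 26]
37.0 172.9 [ 5  8 13 22 33 40 42 37 26 14  4  0  0  2  7 15 24]
38.0 173.2 [ 2  5  9 18 28 36 40 36 28 18  7  1  0  1  5 13 22]
39.0 173.6 [ 0  2  6 12 21 29 34 33 27 17  8  2  0  0  3 10 19]
40.0 173.8 [ 0  0  3  6 13 21 26 27 23 15  8  2  0  0  2  7 14]
41.0 173.9 [ 1  0  1  3  7 13 18 19 17 12  6  2  0  0  1  5 10]
42.0 173.8 [ 1  0 -1  1  3  6 10 12 11  9  5  1  0  0  0  2  6]
43.0 173.7 [ 0  0  0  0  1  3  6  7  6  5  2  0 -1  0  0  0  3]
44.0 0.0 [ 0  0  0  0  1  1  2  3  3  2  1  0  0  0 -1 -1  1]
```

The nose peaks at about 29° (centroid 27.5°) and the tab's dark core is at about 29° (centroid 27.2°), so they agree to about 1°. The robot is clear, so I'll hand in.

```bash
python3 -c "
from workcell import *
print(get_time(),sign_off())"
```

```text
the job is handed in; nothing more can be done
25.925 None
```

The rack is standing flat inside the platform rim, the speed knob's pointer is on the tab to within about 1° by camera, and the job was handed in at 25.9 s with the arm clear; the sign-off gave no verdict.

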